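# Make up a two-plate hanger kit with the slide dispenser

### The arm

A 6-joint arm with a two-finger parallel gripper is mounted at the origin on the work surface. World frame = base frame: x ahead of the robot, y to its left, z up, the work surface at z = 0. Lengths are in m, angles in rad, forces in N, time in s.
With the tool pointing down it reaches from about 0.4 to 0.925 m from the base axis. Payload 12.5 kg.
Tool frame: the origin (TCP) lies midway between the tips of the shut fingers; the grasp point (between the pads) lies 19 mm behind it; z points along the fingers, y is the line along which they close (so a half turn about z gives the same grasp; the last joint's range is limited). The gripper opens to 95 mm and grips with 3 to 60 N. Pads are 20 mm wide; open, the fingers measure 119 mm over their backs; the gripper's body (75 mm by 180 mm) begins 59 mm behind the grasp point.
Start: joints at [1.161, 0.491, 1.559, -0, 1.092, -0.106], TCP at [0.187, 0.596, 0.183] pointing down, gripper open.
Joint ranges: [-3.1, 3.1], [-0.84, 2.19], [0.05, 2.79], [-1.13, 4.28], [0.06, 2.93], [-2.69, 2.69]. Speed limits (rad/s): [2.22, 2.22, 2.79, 3.14, 3.14, 3.14].

### API

Orientations are given as a rotation vector (axis times angle).
In Python, from plant import ctrl gives the robot as it stands.
- The arm moves only by the tool jog_arm, never from a script. Its argument "plan" is one flat list of numbers, 5 for each row, row after row: the closure, from 0 (fully open) to 1 (shut), then the shift along the tool's x, y, z in m, then the turn about the tool's z in units of 8 degrees (1.0 is 8 degrees). A call has 1 to 20 rows; each row shifts and turns the commanded pose from where the row before left it, along the tool's axes as they then stand; what a row does not reach is not made up. A row lasts 1/10 s, in which the tool goes at most 50 mm and 8.59 degrees, less where a joint would pass 70% of its speed; a pose out of reach is approached as far as the arm can. A call is refused whole if a number of a shift passes 0.05 or a number of a turn 1, either way. A call with a gripper value outside its range is refused whole. The fingers move at their own pace and stop on an object; "newtons" is the grip in N (left out, the last holds). Time passes only in rows, so rows that do not move let the fingers close. It gives the time, the measured TCP pose, the force, the opening and the grip force at its end, in the units of the state.
- ctrl.state(): the state, without advancing time (a new reading comes with each control period).
- ctrl.snapshot(name): name is "side" or "top" or "wrist"; returns a dict with "image" (420x560x3 uint8, red, green, blue), "fovy" (degrees; the focal length in pixels is half the picture's height over the tangent of half this angle, whatever the lens; pixels are square), "cx", "cy" (the principal point, pixels), "R" (3x3) and "t" (3): a world point X has camera coordinates R X + t. Camera axes: x right, y down, z forward; pixel columns grow to the right and rows downward; lengths in m; the calibration is good to about 2 mm. A picture is of the moment at which its call begins. There is no depth.
- ctrl.finish_job(): hands the job in; it is judged then, once.
The state is a dict: "clock": time; "joint_pos": joint angles; "joint_vel": joint speeds; "joint_torque": joint torques, N m; "ee_pos": TCP position; "eef_rot": TCP orientation; "ft_force": force on the tool from outside, world axes, zero at the start; "wrist_torque": the same for the moment, N m; "gripper_width": finger opening in m; "finger_force": force on a finger pad.
Only numpy, scipy, OpenCV 4.12 (cv2) and the standard library are available. Lean on these libraries where they do the work, as an engineer would, in place of code of your own. Each camera call takes 0.05 s, during which the arm holds its last target. There are 200 camera calls.

### The job

Make up the wall-hanger kit for the loudspeaker. Park the empty white kit tray under the mouth of the plate dispenser, its short end against the dispenser's column, then feed exactly two hanger plates into it: for each, push the spring-return slide all the way to its stop and let go of it there, so that it snaps back on its own and the next plate drops. Then draw the tray out and set it down upright and wholly on the brown card mat with both plates in it, leaving the other plates in the magazine and the speaker, screwdriver and screw tub where they are.

Things in the scene. Friction and masses are not known exactly. Their poses are not given: they have to be found in the camera images.
- dispenser: Aluminium bench dispenser, bolted down. Origin on the bench below the magazine's centre, z up, +y = feed direction (outlet side), x across. Column: 112 mm wide in x over its feet, y -66 to +2 mm. Bed: 72 mm wide, y -67 to +21 mm, z 54 to 62 mm. Magazine on the bed holding the plates: 50 mm wide, y -19 to +19 mm, z 62 to 114 mm; flared lips 64 mm wide up to z 127 mm.
- mouth (a point): Edge of the bed on the outlet side, dispenser y = +21 mm, z = 62 mm: here the lowest plate comes out below the magazine's front and falls off. From the column's flat face (y = +2 mm) outwards the space below the bed (underside z = 54 mm) is free for the tray.
- bay (a point): Point on the bench at dispenser y = +67 mm, with the dispenser's axes: place for the centre of the parked tray's underside. Parked means: standing on the bench, long side along the dispenser's y (either way round, within 0.15 rad), one short end against the column (gap under 1 cm), centred in x within 9 mm.
- slide (a joint): Travel of the slide in m along the dispenser's +y: 0 = home, 0.048 = stop; a stroke is full above 0.045. Its spring pushes home with 3 N at home, 8 N at the stop. At the stop the lowest plate is off the bed. Let go there, it runs home in 0.2 s (a snap is faster than 0.2 m/s) and the next plate drops. It would follow a slowly retreating finger: lift the finger off upwards.
- slide_push (a point): Middle of the outer (-y) face of the slide's upright black palm block, to be pushed towards the dispenser's +y; moves with the slide; at home at dispenser x = 0, y = -125 mm, z = 89 mm. Block 36 mm wide (x), 14 mm thick (y), 40 mm tall, top at z = 109 mm. At the stop 44 mm stay free between block and magazine. A leg below it reaches down to z = 26 mm.
- tray: Empty white plastic kit tray, loose, 120 g: 60 mm (x) by 126 mm (y) by 36 mm tall, walls and floor 3 mm, open at the top. Origin at the centre of its underside, z up. It can be gripped across its 60 mm width or pushed along the bench.
- tray_corner_a (a point): Bottom corner of the tray at its +x, +y.
- tray_corner_b (a point): Bottom corner of the tray at its -x, +y.
- tray_corner_c (a point): Bottom corner of the tray at its -x, -y.
- tray_corner_d (a point): Bottom corner of the tray at its +x, -y.
- mat: Flat brown card mat lying on the bench, fixed, 240 mm (x) by 220 mm (y), under 1 mm thick (no step). Origin at its centre, z up.
- plate1: Lowest of four equal steel keyhole hanger plates stacked in the magazine: 42 mm (x) by 30 mm (y) by 8 mm thick, 45 g, origin at the centre of the underside. It is fed first.
- plate2: Second plate from below, same kind, fed second.
- plate3: Third plate from below, same kind; must stay in the magazine.
- plate4: Top plate, same kind; must stay in the magazine.
- speaker: Bystander: white loudspeaker lying on its back, grille up, 170 mm (x) by 240 mm (y) by 91 mm tall, 1.4 kg, loose. Origin at the centre of its underside.
- screwdriver: Bystander: screwdriver lying on the bench, loose. Origin in its middle.
- screw_tub: Bystander: clear open tub, 110 by 80 by 45 mm, loose. Origin at the centre of its underside.
Things that resemble listed ones, but are neither listed nor needed, are in the scene too. Of the things that look like the dispenser, take the one that is farthest from the robot's base at the start.

How it is judged:
By the outcome, as a careful person would: the job done as asked, in the order asked, and still so for the second after the job is handed in, with the robot touching nothing.
It also fails if it takes over 72 s, if anything falls off the work surface, if the arm or the gripper's body presses on something with over 40 N, if the wrist force passes 120 N, or if a joint passes its speed limit or range.

## Working session

There is one attempt and no reset: what is moved stays moved. The work goes in short steps, Python scripts to look and compute and a tool call to move; the robot and the scene stay as the last step left them, time stands still between calls to the robot, and variables do not carry over. Pictures are saved under pics/ and viewed, at most 10 in all, crops included, and the job is handed in when it is done.

Besides the shell and the picture viewer there is one more tool, called as name(argument=value, ...) on one line, values as JSON. jog_arm: Moves the arm, as the interface text tells. Its arguments: {"type":"object","properties":{"plan":{"type":"array","items":{"type":"number"}},"newtons":{"type":"number"}},"required":["plan"]}

```bash
mkdir -p pics
cat > h.py <<'E'
import numpy as np, cv2
from plant import ctrl
def snap(n,f=None):
    s=ctrl.snapshot(n)
    if f: cv2.imwrite(f'pics/{f}.png',s['image'][:,:,::-1])
    np.savez(f'last_{n}.npz',**{k:np.array(v) for k,v in s.items()})
    return s
def load(n): return dict(np.load(f'last_{n}.npz'))
def ray(s,u,v,z):
    f=210/np.tan(np.radians(float(s['fovy']))/2)
    d=s['R'].T@np.array([(u-s['cx'])/f,(v-s['cy'])/f,1]); c=-s['R'].T@s['t']
    return c+d*(z-c[2])/d[2]
def proj(s,X):
    f=210/np.tan(np.radians(float(s['fovy']))/2)
    p=s['R']@np.array(X)+s['t']; return p[:2]/p[2]*f+[float(s['cx']),float(s['cy'])]
E
python3 - <<'E'
from h import *
a=snap('top','top0');b=snap('side','side0')
for s in(a,b): print(s['fovy'],-s['R'].T@s['t'],s['R'][2])
print(ctrl.state())
E
```

```text
47.768679774399956 [ 0.34373751 -0.04761704  1.34216848] [ 0.11598296  0.01043287 -0.99319641]
54.494642746411635 [ 0.41284351 -0.86650265  0.80145808] [ 0.06095486  0.75312498 -0.65504753]
{'clock': 0.1, 'joint_pos': array([ 1.16135959e+00,  4.91495259e-01,  1.55939704e+00, -2.22959355e-05,
        1.09169497e+00, -1.05595991e-01]), 'joint_vel': array([ 0.00050973, -0.00203997, -0.00040761, -0.00127027,  0.00175578,
        0.00117778]), 'joint_torque': array([ 2.83790527e-03, -6.13622904e+01, -2.58608240e+01,  6.94035343e-02,
        4.70248132e-02, -4.63121944e-05]), 'ee_pos': array([0.18687388, 0.59614726, 0.18281976]), 'eef_rot': array([-4.75386681e-01, -3.10517926e+00,  1.51862137e-03]), 'ft_force': array([0.01947619, 0.30467722, 0.73935874]), 'wrist_torque': array([ 0.00791095, -0.00820388,  0.02621458]), 'finger_force': 0.0, 'gripper_width': 0.09501082918173567}
```

View pics/top0.png

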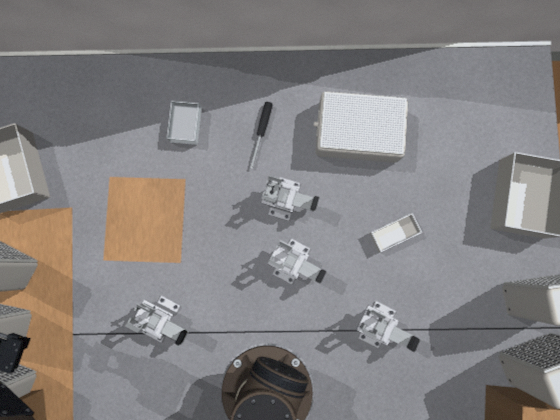

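View pics/side0.png

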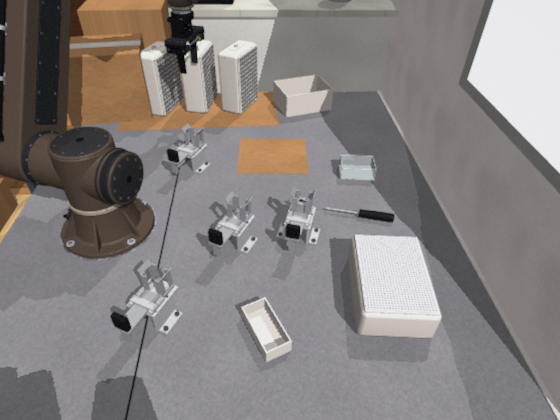

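The farthest dispenser is at top px (282,197), with its palm block at (315,202). The tray is at (397,233), the mat at (146,220), and the screwdriver tip near (250,170). I'll zoom in for the measurements.

Run:
```python
from h import *
a=load('top')['image'][:,:,::-1];b=load('side')['image'][:,:,::-1]
c=[cv2.resize(a[150:260,225:335],(400,400),interpolation=2),cv2.resize(b[170:260,265:355],(400,400),interpolation=2)]
c2=[cv2.resize(a[205:260,365:425],(400,200),interpolation=2),cv2.resize(b[290:370,235:305],(400,200),interpolation=2)]
cv2.imwrite('pics/z0.png',np.vstack([np.hstack(c),np.hstack(c2)]))
s=load('top'); t=load('side')
for nm,s in(('top',s),('side',t)):
  im=s['image'].astype(int)
  # white tray mask
  hsv=cv2.cvtColor(s['image'],cv2.COLOR_RGB2HSV)
  roi=(365,205,425,260) if nm=='top' else (235,290,305,370)
  m=((hsv[...,2]>125)).astype(np.uint8); k=np.zeros_like(m);k[roi[1]:roi[3],roi[0]:roi[2]]=1
  cs,_=cv2.findContours(m*k,0,1); cc=max(cs,key=cv2.contourArea)
  r=cv2.minAreaRect(cc);print(nm,'tray',r,cv2.boxPoints(r).round(1).tolist())
  if nm=='top':
    for p in cv2.boxPoints(r): print(ray(s,*p,0.036))
  m=cv2.inRange(s['image'],np.array([120,70,20]),np.array([220,150,95])) if 0 else ((hsv[...,0]<20)&(hsv[...,1]>110)&(hsv[...,2]>90)).astype(np.uint8)
  roi=(90,165,200,275) if nm=='top' else (225,130,320,180)
  k[:]=0;k[roi[1]:roi[3],roi[0]:roi[2]]=1
  cs,_=cv2.findContours(m*k,0,1); cc=max(cs,key=cv2.contourArea); r=cv2.minAreaRect(cc)
  if nm=='top': 
    for p in cv2.boxPoints(r): print('mat',ray(s,*p,0))
    k[:]=0;k[185:225,300:330]=1
    m=(hsv[...,2]<45).astype(np.uint8)*k
    cs,_=cv2.findContours(m,0,1); cc=max(cs,key=cv2.contourArea); r=cv2.minAreaRect(cc)
    print('block',r,[ray(s,*p,0.109).round(4) for p in cv2.boxPoints(r)],ray(s,*r[0],.109))
```

```text
top tray ((394.5, 232.0), (54.0, 59.0), 90.0) [[365.0, 205.0], [424.0, 205.0], [424.0, 259.0], [365.0, 259.0]]
[ 0.50099821 -0.28031705  0.036     ]
[ 0.49825342 -0.44303824  0.036     ]
[ 0.34990983 -0.4354171   0.036     ]
[ 0.35239359 -0.2748131   0.036     ]
mat [0.43760589 0.45699946 0.        ]
mat [0.43594751 0.3542245  0.        ]
mat [0.36243672 0.35290266 0.        ]
mat [0.36401605 0.45502465 0.        ]Traceback (most recent call last):
  File "<stdin>", line 25, in <module>
ValueError: max() iterable argument is empty
```

View pics/z0.png

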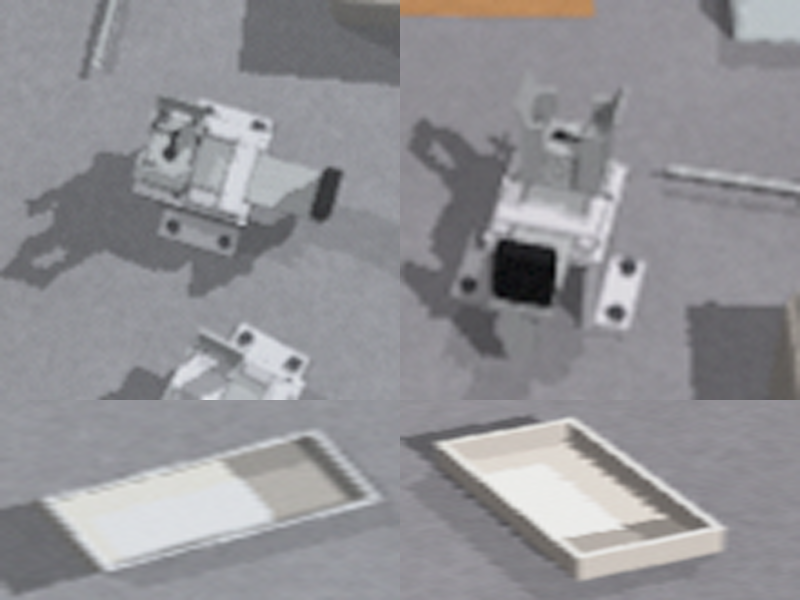

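Zoomed view: the tray rim corners and the palm block are clear, and the dispenser's feed direction is world +y with a slight tilt to +x. Now to compute poses.

Run:
```python
from h import *
s=load('top');t=load('side')
P=[ray(s,365+u*.15,205+(v-400)*.275,.036) for u,v in[(45,498),(105,570),(380,497),(315,432)]]
c=np.mean(P,0);print('tray',np.round(P,3).tolist(),c, 'len',np.linalg.norm(P[1]-P[2]),np.linalg.norm(P[0]-P[3]),np.linalg.norm(P[0]-P[1]))
d=(P[0]-P[3])+(P[1]-P[2]);print('long dir deg',np.degrees(np.arctan2(d[1],d[0])))
tc=lambda u,v,z:ray(s,225+u*.275,150+v*.275,z)
b1,b2=tc(172,227,.004),tc(223,241,.004)
print('foot dir',np.degrees(np.arctan2(*(b1-b2)[[1,0]])))
g=tc(120+206,194,.109);print('block top c',g)
x1,x2=tc(334,168,.109),tc(318,219,.109);print('xdir',np.degrees(np.arctan2(*(x1-x2)[[1,0]])))
print('blockface side',ray(t,265+122*.225,170+272*.225,.089))
# bed outline corner right side (y=-67?)  
for u,v in[(272,120),(246,222),(134,188),(158,97)]: print(u,v,tc(u,v,.062))
for nm,s in(('top',s),):
  hsv=cv2.cvtColor(s['image'],cv2.COLOR_RGB2HSV)
  m=((hsv[...,0]<20)&(hsv[...,1]>90)&(hsv[...,2]>60)).astype(np.uint8);m[:,:95]=0;m[:,200:]=0;m[:165]=0;m[275:]=0
  r=cv2.minAreaRect(cv2.findNonZero(m)); print('mat',[ray(s,*p,0).round(3).tolist() for p in cv2.boxPoints(r)],ray(s,*r[0],0))
  for p in[(250,170),(270,103)]: print('sd',ray(s,*p,0.005))
```

```text
tray [[0.426, -0.296, 0.036], [0.371, -0.319, 0.036], [0.425, -0.434, 0.036], [0.474, -0.409, 0.036]] [ 0.42410377 -0.36446827  0.036     ] len 0.12689455037040231 0.12327172776190518 0.05904122921504519
long dir deg 113.92298301237497
foot dir 73.62260967182188
block top c [ 0.49877902 -0.1359418   0.109     ]
xdir -18.651296808468274
blockface side [ 0.50487732 -0.13683194  0.089     ]
272 120 [ 0.56142052 -0.10015338  0.062     ]
246 222 [ 0.48463237 -0.07912486  0.062     ]
134 188 [0.5116451  0.00421229 0.062     ]
158 97 [ 0.58046878 -0.01469634  0.062     ]
mat [[0.364, 0.456, 0.0], [0.605, 0.449, 0.0], [0.589, 0.229, 0.0], [0.349, 0.24, 0.0]] [0.47549319 0.34350549 0.        ]
sd [0.61136254 0.03942434 0.005     ]
sd [ 0.80879687 -0.02068903  0.005     ]
```

jog_arm(plan=[0,0,0,0,1,0,0,0,0,1,0,0,0,0,1,0,0,0,0,1,0,0,0,0,1,0,0,0,0,1,0,-0.047,0.0045,-0.0086,0,0,-0.047,0.0045,-0.0086,0,0,-0.047,0.0045,-0.0086,0,0,-0.047,0.0045,-0.0086,0,0,-0.047,0.0045,-0.0086,0,0,-0.047,0.0045,-0.0086,0,0,-0.047,0.0045,-0.0086,0,0,-0.047,0.0045,-0.0086,0,0,-0.047,0.0045,-0.0086,0,0,-0.047,0.0045,-0.0086,0,0,-0.047,0.0045,-0.0086,0,0,-0.047,0.0045,-0.0086,0,0,-0.047,0.0045,-0.0086,0,0,-0.047,0.0045,-0.0086,0])

```text
clock: 2.1
ee_pos: [0.5186, 0.0224, 0.304]
eef_rot: [-1.698, -2.643, -0.0]
ft_force: [0.1, -0.0, -0.6]
gripper_width: 0.095
finger_force: 0.0
```

Run:
```python
from h import *
s=snap('wrist','w1');print(s['fovy'],-s['R'].T@s['t'],s['R'])
```

```text
61.31370921848225 [0.48741678 0.08823325 0.50621753] [[ 9.09471540e-01  4.15766169e-01 -1.07909803e-04]
 [ 4.01578240e-01 -8.78368741e-01  2.59235939e-01]
 [ 1.07686749e-01 -2.35811043e-01 -9.65814017e-01]]
```

View pics/w1.png

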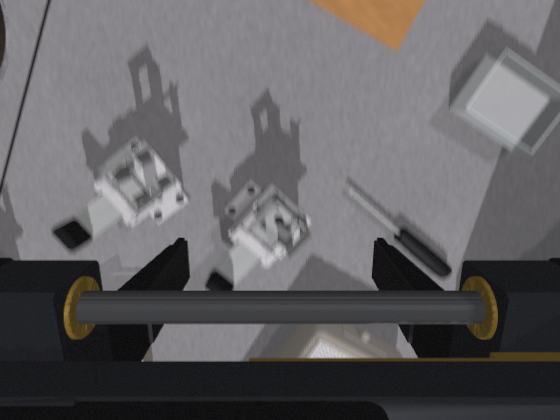

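The wrist view shows the target dispenser at (270,225), the screwdriver tip at (350,185), and the palm block at (220,281). Zooming in on the dispenser.

Run:
```python
from h import *
s=load('wrist');cv2.imwrite('pics/w1z.png',cv2.resize(s['image'][175:295,200:330,::-1],(650,600),interpolation=2))
```

```text
(no output)
```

View pics/w1z.png

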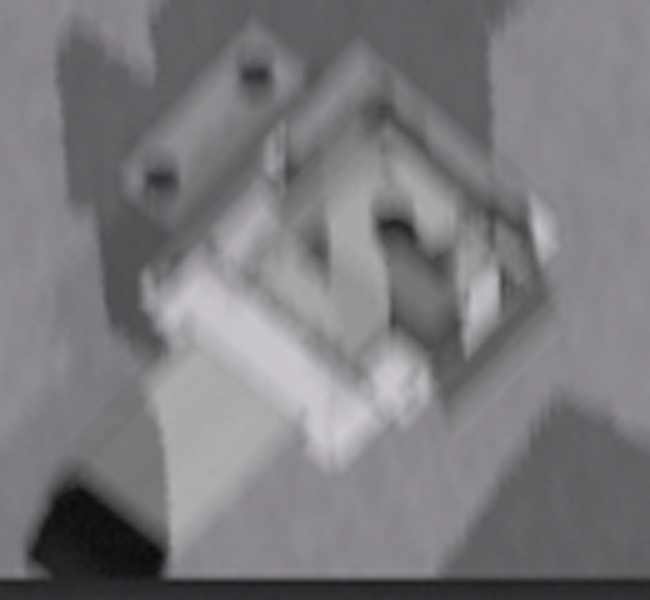

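Run:
```python
from h import *
s=load('wrist');w=lambda u,v,z:ray(s,200+u*.2,175+v*.2,z)[:2]
BL,BR,FL,FR=[w(u,v,.062) for u,v in[(147,290),(330,462),(362,40),(548,222)]]
print(np.linalg.norm(BL-BR),np.linalg.norm(BL-FL),np.linalg.norm(BR-FR))
d=(FL-BL)+(FR-BR);a=np.degrees(np.arctan2(d[1],d[0]));x=BR-BL+FR-FL;print('ang',a,np.degrees(np.arctan2(x[1],x[0]))+90)
b=w(255,72,.004)-w(160,180,.004);print('bolts',np.degrees(np.arctan2(b[1],b[0])))
e=d/np.linalg.norm(d);c=(BL+BR+FL+FR)/4;O=c+.023*e;print('O',O)
k=(w(75,480,.109)+w(165,550,.109))/2;print('block inner top',k,'O from block',k+.111*e)
p=ray(s,349,182,.005)[:2]-O;print('sd tip in disp y',p@e,'x',p@np.array([e[1],-e[0]]))
t=load('top')
for n,y,z in(('block',-.118,.109),('bedFL',.021,.062)):print(n,proj(t,[*(O+y*e),z]))
```

```text
0.06878249955091877 0.0883299731574968 0.08936318285720762
ang 74.19639006295624 69.14397747804747
bolts 73.12288199526621
O [ 0.54028266 -0.02695852]
block inner top [ 0.50590087 -0.1182462 ] O from block [ 0.53613071 -0.01144191]
sd tip in disp y 0.08730622870057884 x 0.054925668326093434
block [316.30111719 199.77530039]
bedFL [265.71286455 189.16040017]
```

jog_arm(plan=[0,-0.0277,-0.0246,0.01,0.1,0,-0.0277,-0.0246,0.01,0,0,-0.0277,-0.0246,0.01,0,0,-0.0277,-0.0246,0.01,0,0,-0.0277,-0.0246,0.01,0,0,-0.0277,-0.0246,0.01,0,0,-0.0277,-0.0246,0.01,0,0,-0.0277,-0.0246,0.01,0,0,-0.0277,-0.0246,0.01,0,0,-0.0277,-0.0246,0.01,0,0,0,0,0,0])

```text
clock: 3.25
ee_pos: [0.4037, -0.3313, 0.202]
eef_rot: [-1.719, -2.627, -0.0]
ft_force: [0.4, 0.4, 0.1]
gripper_width: 0.0955
finger_force: 0.0
```

Run:
```python
from h import *
s=snap('wrist','w2')
```

```text
(no output)
```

View pics/w2.png

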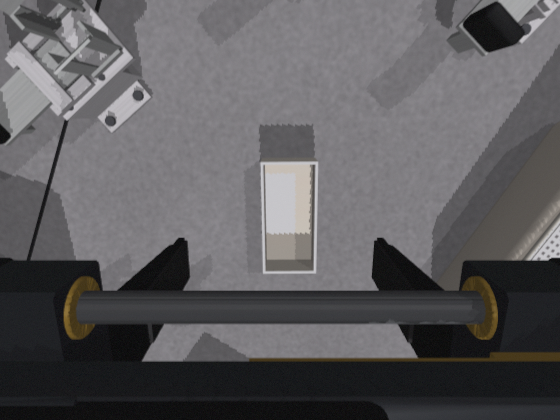

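The wrist view shows the tray with its rim corners at (261,162), (318,162), (316,272) and (264,272), aligned with the gripper.

Run:
```python
from h import *
s=load('wrist');P=np.array([ray(s,*p,.036) for p in[(261.5,162),(317.5,162),(316,272.5),(264,272.5)]])
c=P.mean(0);d=P[0]+P[1]-P[2]-P[3];d/=np.linalg.norm(d);print(P,c,np.degrees(np.arctan2(d[1],d[0])),np.linalg.norm(P[0]-P[3]),np.linalg.norm(P[0]-P[1]))
st=ctrl.state();R=cv2.Rodrigues(st['eef_rot'])[0];g=c+.035*d-st['ee_pos'];print(g,R.T@g,np.degrees(np.arctan2(R[1,1],R[0,1])))
```

```text
[[ 0.37514671 -0.31781105  0.036     ]
 [ 0.42851816 -0.29449266  0.036     ]
 [ 0.48009055 -0.40837357  0.036     ]
 [ 0.42620741 -0.43193969  0.036     ]] [ 0.42749071 -0.36315424  0.036     ] 114.23376274883263 0.12503015761801048 0.05824310007924659
[ 0.00883575 -0.00151557 -0.16666454] [-0.00523932  0.00759242  0.16665036] 23.62719735656678
```

jog_arm(plan=[0,-0.003,0.004,0.04,0,0,-0.002,0.0036,0.04,0,0,0,0,0.04,0,0,0,0,0.04,0,0,0,0,0.02,0,0,0,0,0.008,0,0,0,0,0,0,1,0,0,0,0,1,0,0,0,0,1,0,0,0,0,1,0,0,0,0,1,0,0,0,0,1,0,0,0,0], newtons=20)

```text
clock: 4.6
ee_pos: [0.4142, -0.3301, 0.0158]
eef_rot: [1.716, 2.631, 0.0]
ft_force: [-0.6, -0.5, -0.0]
gripper_width: 0.0523
finger_force: 0.0
```

jog_arm(plan=[1,0,0,0,0,1,0,0,0,0,1,0,0,0,0])

```text
clock: 4.9
ee_pos: [0.4142, -0.33, 0.0156]
eef_rot: [-1.716, -2.632, -0.0]
ft_force: [-0.5, -0.5, 0.1]
gripper_width: 0.0282
finger_force: 0.0
```

Run:
```python
from h import *
s=snap('wrist');cv2.imwrite('pics/w3.png',s['image'][100:400,100:460,::-1])
```

```text
(no output)
```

View pics/w3.png

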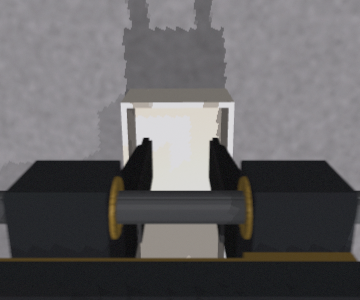

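Run:
```python
from h import *
s=load('wrist');st=ctrl.state();R=cv2.Rodrigues(st['eef_rot'])[0];print(st['gripper_width'],st['ee_pos'],-s['R'].T@s['t'])
w=st['gripper_width']/2
for y in(-w,0,w):
  for z in(0,-.019): print(y,z,proj(s,st['ee_pos']+R@[0,y,z]))
for p in[(.3751,-.3178),(.4285,-.2945),(.4801,-.4084),(.4262,-.4319)]:print(p,proj(s,[*p,.036]))
# current tray far rim corners
A,B=ray(s,223,203,.036),ray(s,334,203,.036);print(A,B,np.linalg.norm(A-B))
snap('side');t=load('side');print(proj(t,[.4275,-.363,.02]));cv2.imwrite('pics/s3.png',cv2.resize(t['image'][230:390,180:340,::-1],(600,600),interpolation=2))
```

```text
0.024395328464707742 [ 0.41420959 -0.33003697  0.01567254] [ 0.38391694 -0.26374517  0.21786192]
-0.012197664232353871 0 [261.78341138 237.7427623 ]
-0.012197664232353871 -0.019 [260.04420399 249.44420185]
0 0 [281.96100025 237.73946648]
0 -0.019 [282.11252333 249.44065804]
0.012197664232353871 0 [302.13878093 237.73617064]
0.012197664232353871 -0.019 [304.18107211 249.43711419]
(0.3751, -0.3178) [223.90623666 202.7118689 ]
(0.4285, -0.2945) [333.95072135 203.09723008]
(0.4801, -0.4084) [328.12800566 398.27395599]
(0.4262, -0.4319) [233.4347667  397.97018933]
[ 0.3747184  -0.31814007  0.036     ] [ 0.42850056 -0.29444172  0.036     ] 0.05877186019774054
[264.97629455 327.0547588 ]
```

View pics/s3.png

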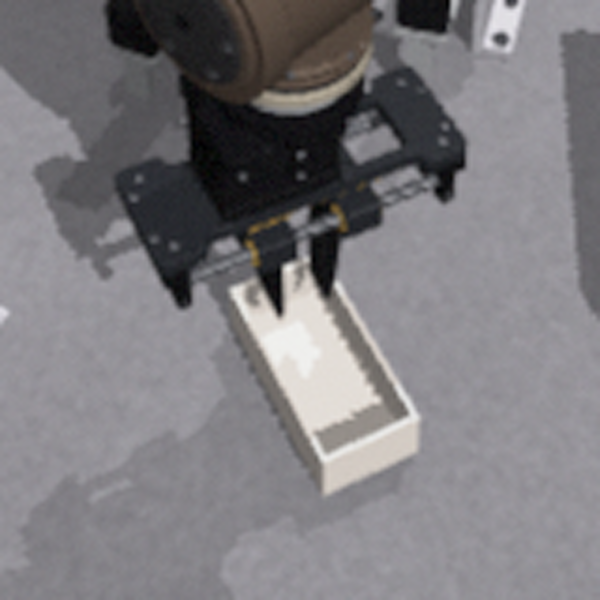

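The fingers closed inside the walls at this height with no contact, and the tray hasn't moved. I'll raise, reopen, go down lower and grip again.

jog_arm(plan=[1,0,0,-0.035,0,1,0,0,-0.035,0,0,0,0,0,0,0,0,0,0,0,0,0,0,0,0,0,0,0,0,0,0,0,0,0,0,0,0,0,0,0,0,0,0,0,0,0,0,0,0,0,0,0,0,0,0,0,0,0,0,0,0,0,0,0,0])

```text
clock: 6.3
ee_pos: [0.4142, -0.33, 0.0857]
eef_rot: [1.716, 2.632, 0.0]
ft_force: [-0.4, -0.2, -1.1]
gripper_width: 0.0874
finger_force: 0.0
```

Run:
```python
from h import *
s=snap('wrist');cv2.imwrite('pics/w4.png',s['image'][:,:,::-1]);print(ctrl.state()['gripper_width'])
P=np.array([[.3751,-.3178],[.4285,-.2945],[.4801,-.4084],[.4262,-.4319]])
print([proj(s,[*p,.036]).round() for p in P])
```

```text
0.09070134725395713
[array([239., 179.]), array([320., 179.]), array([317., 331.]), array([244., 331.])]
```

View pics/w4.png

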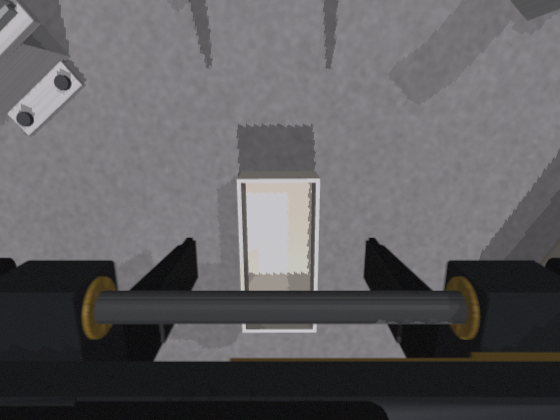

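The tray hasn't moved and the open fingers straddle it. Going lower.

jog_arm(plan=[0,0,0,0.04,0,0,0,0,0.03,0,0,0,0,0.011,0,0,0,0,0,0,1,0,0,0,0,1,0,0,0,0,1,0,0,0,0,1,0,0,0,0,1,0,0,0,0,1,0,0,0,0], newtons=20)

```text
clock: 7.35
ee_pos: [0.4142, -0.3302, 0.005]
eef_rot: [1.716, 2.631, -0.0]
ft_force: [-0.1, 0.2, 4.5]
gripper_width: 0.0528
finger_force: 2.0
```

Run:
```python
from h import *
s=ctrl.state();print(s['gripper_width'],s['finger_force'],s['ee_pos'],s['ft_force'])
```

```text
0.05276549553406436 1.9569291980587877 [ 0.41422296 -0.33015639  0.0049939 ] [-0.07831845  0.23296858  4.51811868]
```

jog_arm(plan=[1,0,0,0,0,1,0,0,0,0])

```text
clock: 7.55
ee_pos: [0.4143, -0.33, 0.0047]
eef_rot: [1.716, 2.632, 0.0]
ft_force: [0.1, -0.2, -0.3]
gripper_width: 0.0369
finger_force: 0.0
```

Run:
```python
from h import *
s=snap('wrist');im=s['image']
P=np.array([[.3751,-.3178],[.4285,-.2945],[.4801,-.4084],[.4262,-.4319]])
print([proj(s,[*p,.036]).round() for p in P])
g=cv2.cvtColor(im,cv2.COLOR_RGB2GRAY)
for r in(195,200,205,215,230,240): print(r,''.join('#' if v<60 else('.' if v<150 else 'o') for v in g[r,200:360:2]))
```

```text
[array([220., 208.]), array([337., 208.]), array([330., 413.]), array([231., 412.])]
195 ..........o.....................................................................
200 ...o............................................................................
205 .ooo............................................................................
215 .........ooo.....ooooooooooooooooooooooooooooooooooooooooooo......ooo...........
230 .........ooo.....ooooooooooooooooooooooooooooooooooooooooooo......ooo...........
240 .........oooo....o###.ooooooooooooooooooooooooooooooooooooo..###.oooo...........
```

Contact lasted only an instant; fast closing seems to pop through the thin walls. I'll retry with a slow, gentle closing.

jog_arm(plan=[1,0,0,-0.035,0,1,0,0,-0.035,0,0.22,0,0,0,0,0.22,0,0,0,0,0.22,0,0,0,0,0.22,0,0,0,0,0.22,0,0,0,0,0.22,0,0,0,0,0.22,0,0,0.04,0,0.22,0,0,0.024,0,0.26,0,0,0,0,0.3,0,0,0,0,0.32,0,0,0,0,0.33,0,0,0,0,0.34,0,0,0,0,0.35,0,0,0,0,0.36,0,0,0,0,0.365,0,0,0,0], newtons=10)

```text
clock: 9.4
ee_pos: [0.4142, -0.33, 0.0108]
eef_rot: [1.716, 2.632, 0.0]
ft_force: [-0.4, 0.4, 0.1]
gripper_width: 0.0608
finger_force: 0.0
```

jog_arm(plan=[0.37,0,0,0,0,0.375,0,0,0,0,0.38,0,0,0,0])

```text
clock: 9.7
ee_pos: [0.4142, -0.3301, 0.0107]
eef_rot: [-1.716, -2.632, -0.0]
ft_force: [0.1, -0.6, 0.3]
gripper_width: 0.0592
finger_force: 0.0
```

jog_arm(plan=[0.385,0,0,0,0,0.39,0,0,0,0,0.395,0,0,0,0])

```text
clock: 10.0
ee_pos: [0.4142, -0.33, 0.0107]
eef_rot: [-1.716, -2.632, -0.0]
ft_force: [-0.5, -0.6, 0.4]
gripper_width: 0.0578
finger_force: 0.0
```

jog_arm(plan=[0.4,0,0,0,0,0.405,0,0,0,0,0.41,0,0,0,0])

```text
clock: 10.3
ee_pos: [0.4142, -0.3301, 0.0107]
eef_rot: [1.716, 2.632, 0.0]
ft_force: [0.4, -0.3, -0.2]
gripper_width: 0.0564
finger_force: 0.0
```

jog_arm(plan=[0.42,0,0,0,0,0.43,0,0,0,0,0.43,0,0,0,0])

```text
clock: 10.6
ee_pos: [0.4142, -0.33, 0.0107]
eef_rot: [1.716, 2.632, 0.0]
ft_force: [-0.3, -0.0, 0.6]
gripper_width: 0.0544
finger_force: 0.0
```

Run:
```python
from h import *
s=snap('wrist');im=s['image'];st=ctrl.state();R=cv2.Rodrigues(st['eef_rot'])[0];w=st['gripper_width']/2
for z in(0,-.019,-.026):print(z,[proj(s,st['ee_pos']+R@[0,y,z]).round(1) for y in(-w-.012,-w,w,w+.012)])
P=np.array([[.3751,-.3178],[.4285,-.2945]])
print([proj(s,[*p,.036]).round() for p in P], [proj(s,[*p,.0]).round() for p in P])
cv2.imwrite('pics/w5.png',cv2.resize(im[180:330,180:380,::-1],(800,600),interpolation=2))
```

```text
0 [array([217. , 237.7]), array([236.8, 237.7]), array([327.1, 237.7]), array([346.9, 237.7])]
-0.019 [array([211. , 249.4]), array([232.7, 249.4]), array([331.4, 249.4]), array([353.2, 249.4])]
-0.026 [array([208.5, 254.3]), array([231. , 254.3]), array([333.3, 254.2]), array([355.8, 254.2])]
[array([222., 205.]), array([335., 205.])] [array([232., 190.]), array([327., 191.])]
```

View pics/w5.png

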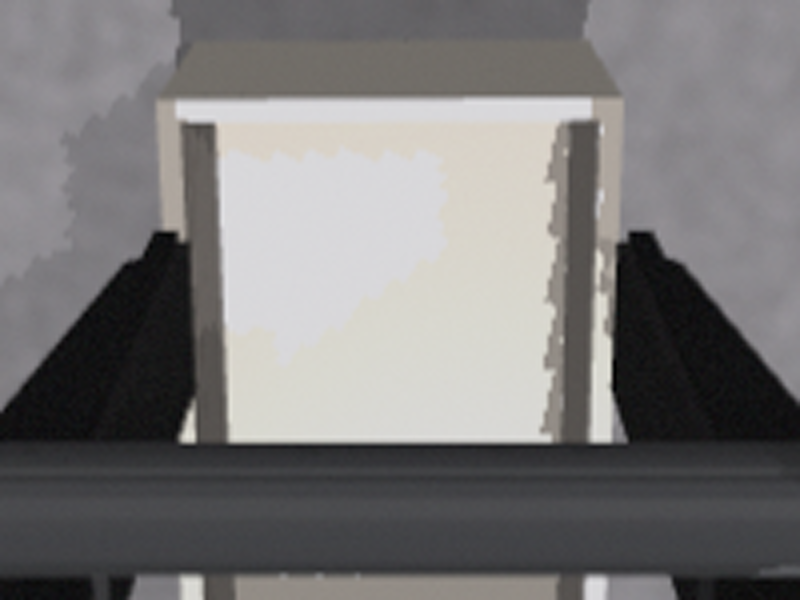

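The left finger edge overlaps the left wall's rim at (228,245) and the right one just meets the right wall, so contact is close. I'll keep creeping in.

jog_arm(plan=[0.435,0,0,0,0,0.44,0,0,0,0])

```text
clock: 10.85
ee_pos: [0.4142, -0.33, 0.0107]
eef_rot: [-1.716, -2.632, -0.0]
ft_force: [-0.5, -0.2, -0.6]
gripper_width: 0.0532
finger_force: 0.0
```

jog_arm(plan=[0.445,0,0,0,0,0.45,0,0,0,0])

```text
clock: 11.05
ee_pos: [0.4142, -0.33, 0.0107]
eef_rot: [1.716, 2.632, 0.0]
ft_force: [-0.4, 0.0, 0.0]
gripper_width: 0.0528
finger_force: 0.0
```

jog_arm(plan=[0.455,0,0,0,0,0.46,0,0,0,0])

```text
clock: 11.25
ee_pos: [0.4142, -0.33, 0.0107]
eef_rot: [-1.716, -2.632, -0.0]
ft_force: [-0.1, -0.5, 0.5]
gripper_width: 0.0515
finger_force: 0.0
```

jog_arm(plan=[0.25,0,0,0,0,0.25,0,0,0,0,0.25,0,0,0,0,0.25,0,0.0015,0.009,0,0.36,0,0,0,0,0.38,0,0,0,0,0.4,0,0,0,0,0.41,0,0,0,0])

```text
clock: 12.05
ee_pos: [0.4155, -0.3294, 0.0017]
eef_rot: [-1.716, -2.632, -0.0]
ft_force: [0.4, -0.7, -0.9]
gripper_width: 0.0598
finger_force: 10.0
```

jog_arm(plan=[0.415,0,0,0,0,0.42,0,0,0,0,0.425,0,0,0,0])

```text
clock: 12.35
ee_pos: [0.4156, -0.3295, 0.0017]
eef_rot: [1.716, 2.632, 0.0]
ft_force: [0.4, -0.2, -1.6]
gripper_width: 0.0601
finger_force: 10.0
```

jog_arm(plan=[0.43,0,0,0,0,0.435,0,0,0,0])

```text
clock: 12.55
ee_pos: [0.4156, -0.3294, 0.0017]
eef_rot: [1.716, 2.632, 0.0]
ft_force: [-0.5, 0.9, -0.7]
gripper_width: 0.0598
finger_force: 10.0
```

jog_arm(plan=[0.44,0,0,0,0,0.445,0,0,0,0])

```text
clock: 12.75
ee_pos: [0.4156, -0.3294, 0.0017]
eef_rot: [1.716, 2.632, 0.0]
ft_force: [-0.4, -0.2, -0.3]
gripper_width: 0.0597
finger_force: 10.0
```

Gripped at 59.8 mm and 10 N; the pads sit high on the fingers. Firming up the grip and lifting.

jog_arm(plan=[1,0,0,0,0,1,0,0,0,0,1,0,0,-0.01,0,1,0,0,-0.015,0,1,0,0,-0.025,0,1,0,0,-0.03,0,1,0,0,-0.04,0,1,0,0,-0.04,0], newtons=30)

```text
clock: 13.55
ee_pos: [0.4152, -0.3291, 0.1638]
eef_rot: [-1.716, -2.631, -0.0]
ft_force: [0.3, -0.3, -2.1]
gripper_width: 0.0594
finger_force: 30.0
```

Run:
```python
from h import *
s=snap('wrist');st=ctrl.state();R=cv2.Rodrigues(st['eef_rot'])[0];print(st['gripper_width'],st['finger_force'],st['ee_pos'],np.degrees(np.arctan2(R[1,1],R[0,1])))
g=cv2.cvtColor(s['image'],cv2.COLOR_RGB2GRAY)
print(g[170:240:3,280]);print(g[215,200:360:4]);print(g[230,200:360:4])
```

```text
0.05968338148020237 29.963321685791016 [ 0.41713927 -0.33088918  0.16994844] 23.801851175370007
[140 135 135 131 135 134 132 133 118 107 106 107 107 106 210 210 205 205
 207 210 211 210 209 210]
[139 133 136 135 136 187 210 196 196 209 209 209 211 210 210 211 209 210
 211 210 210 210 210 210 209 210 209 210 210 210 209 209 210 210 172 161
 135 128 133 135]
[129 124 123 120 123 158 210  93  95 210 211 209 209 210 209 210 210 209
 210 209 211 210 209 210 207 206 206 205 206 205 196 135  79  80 186 160
 133 134 133 134]
```

jog_arm(plan=[1,0,0,0,0.5,1,0,0,0,1,1,0,0,0,1,1,0,0,0,1,1,0,0,0,1,1,0.02,0.0016,0,0.5,1,0.04,0.0026,0,0,1,0.04,0.0026,0,0,1,0.04,0.0026,0,0,1,0.04,0.0026,0,0,1,0.04,0.0026,0,0,1,0.04,0.0026,0,0,1,0.04,0.0026,0,0,1,0.04,0.0026,0,0,1,0.04,0.0026,0,0,1,0.04,0.0026,0,0,1,0.04,0.0026,0,0,1,0.025,0.0016,0,0,1,0,0,0,0])

```text
clock: 15.5
ee_pos: [0.5806, 0.1306, 0.1619]
eef_rot: [-2.51, -1.89, -0.001]
ft_force: [-0.6, -0.2, -2.0]
gripper_width: 0.0593
finger_force: 30.0
```

```bash
cat >> h.py <<'E'
O=np.array([.539,-.026]);th=np.radians(74);e=np.array([np.cos(th),np.sin(th)]);ex=np.array([e[1],-e[0]])
def go(dx,dy,z,p=True):
    st=ctrl.state();R=cv2.Rodrigues(st['eef_rot'])[0];X=np.array([*(O+dx*ex+dy*e),z]);q=st['ee_pos'][:2]-O
    print('disp x,y',q@ex,q@e,'yaw',np.degrees(np.arctan2(R[1,1],R[0,1])),'shift',(R.T@(X-st['ee_pos'])).round(4),'w',st['gripper_width'],st['finger_force'])
E
python3 -c "
from h import *
go(0,.158,.03)"
```

```text
disp x,y -0.0031738500673556304 0.16196151493466596 yaw -16.039528830572046 shift [-0.0041  0.0031  0.1319] w 0.05925884264387025 29.964347183704376
```

jog_arm(plan=[1,-0.002,0.002,0.04,0,1,-0.002,0.002,0.04,0,1,0,0,0.04,0,1,0,0,0.02,0,1,0,0,0.012,0,1,-0.01,0,0,0,1,-0.015,0,0,0,1,-0.015,0,0,0,1,-0.01,0,0,0,1,0,0,0,0])

```text
clock: 16.5
ee_pos: [0.5697, 0.0735, 0.011]
eef_rot: [2.513, 1.883, 0.004]
ft_force: [-0.1, -0.0, -0.9]
gripper_width: 0.0595
finger_force: 29.9
```

```bash
python3 -c "
from h import *
go(0.001,.103,.0022)
st=ctrl.state();print(st['ee_pos'],st['ft_force'])"
```

```text
disp x,y 0.002088790127281771 0.1040842307614768 yaw -16.319240433596324 shift [-0.0011 -0.0011  0.0088] w 0.0594781478519464 29.905312657356262
[0.56969738 0.07347644 0.0110022 ] [-0.05575315 -0.0239248  -0.88065911]
```

jog_arm(plan=[1,0,-0.001,0.005,0,1,0,0,0.003,0,1,-0.002,0,0,0])

```text
clock: 16.8
ee_pos: [0.5676, 0.0736, 0.0015]
eef_rot: [-2.512, -1.886, -0.001]
ft_force: [4.8, 15.8, 0.9]
gripper_width: 0.0595
finger_force: 30.0
```

jog_arm(plan=[1,-0.002,0,0,0,1,0,0,0,0])

```text
clock: 17.0
ee_pos: [0.5677, 0.0736, 0.0019]
eef_rot: [-2.512, -1.885, -0.005]
ft_force: [3.6, 19.8, -0.2]
gripper_width: 0.0591
finger_force: 30.0
```

jog_arm(plan=[1,-0.002,0,0,0,1,0,0,0,0])

```text
clock: 17.2
ee_pos: [0.5675, 0.0733, 0.0021]
eef_rot: [-2.513, -1.882, -0.008]
ft_force: [5.6, 33.8, -0.1]
gripper_width: 0.0595
finger_force: 30.2
```

Contact with the column at the expected spot. Backing off the push, releasing with a small opening, and lifting.

jog_arm(plan=[1,0.005,0,0,0,1,0,0,0,0,0.26,0,0,0,0,0.26,0,0,0,0,0.26,0,0,0,0,0.26,0,0,0,0,0.26,0,0,-0.02,0,0.26,0,0,-0.04,0,0.26,0,0,-0.05,0,0.26,0,0,-0.05,0,1,0,0,-0.05,0,1,0,0,0,0])

```text
clock: 18.4
ee_pos: [0.5701, 0.0742, 0.2184]
eef_rot: [2.507, 1.882, 0.014]
ft_force: [0.4, -0.6, -1.0]
gripper_width: 0.0595
finger_force: 0.0
```

Run:
```python
from h import *
s=snap('wrist','w6')
hsv=cv2.cvtColor(s['image'],cv2.COLOR_RGB2HSV)
# project expected parked tray rim & dispenser points
f=lambda x,y,z:proj(s,[*(O+x*ex+y*e),z]).round(1).tolist()
print([f(x,y,.036) for x,y in[(-.03,.130),(.03,.130),(.03,.021),(-.03,.021)]])
m=((hsv[...,2]>150)).astype(np.uint8);m[:60]=0
cs,_=cv2.findContours(m,0,2)
for c in sorted(cs,key=cv2.contourArea)[-4:]:
  print(cv2.contourArea(c),cv2.boundingRect(c),cv2.approxPolyDP(c,4,True)[:,0].tolist()[:10])
go(0,-.168,.2)
```

```text
[[249.3, 158.6], [304.7, 158.3], [303.4, 252.3], [251.8, 252.7]]
463.0 (301, 261, 22, 30) [[301, 261], [305, 285], [319, 290], [322, 263]]
1137.5 (246, 324, 62, 33) [[246, 327], [249, 334], [260, 331], [261, 348], [277, 356], [290, 356], [292, 332], [307, 331], [304, 324]]
2027.0 (39, 60, 132, 32) [[39, 62], [52, 91], [99, 78], [103, 82], [106, 76], [170, 60]]
3952.0 (249, 157, 61, 102) [[249, 157], [250, 256], [251, 161], [255, 252], [292, 252], [295, 176], [280, 177], [279, 162], [302, 162], [300, 258]]
disp x,y 0.0010236382841684267 0.10443560476782357 yaw -16.2129827553623 shift [-2.725e-01 -1.000e-04  1.430e-02] w 0.05577089696706836 0.0
```

Run:
```python
from h import *
s=load('wrist');f=lambda x,y,z:proj(s,[*(O+x*ex+y*e),z]).round(1).tolist()
for z,xx,y in((.062,.036,.021),(.127,.032,.019),(.114,.025,.019)):print(z,f(-xx,y,z),f(xx,y,z))
g=cv2.cvtColor(s['image'],cv2.COLOR_RGB2GRAY)
for r in(255,262,270,278,285):print(r,g[r,225:335:2].tolist())
```

```text
0.062 [244.7, 261.8] [310.7, 261.2]
0.127 [243.0, 292.4] [312.9, 291.8]
0.114 [251.6, 285.7] [304.2, 285.2]
255 [98, 99, 98, 101, 102, 100, 98, 97, 101, 101, 100, 96, 112, 161, 92, 111, 111, 112, 112, 111, 111, 111, 109, 111, 111, 112, 112, 110, 111, 110, 111, 112, 110, 111, 110, 93, 97, 212, 150, 124, 141, 134, 138, 144, 146, 148, 142, 138, 141, 141, 140, 140, 142, 140, 141]
262 [102, 100, 103, 100, 129, 148, 147, 142, 143, 147, 135, 147, 147, 147, 135, 104, 94, 149, 147, 147, 142, 144, 147, 148, 145, 144, 146, 147, 146, 146, 147, 145, 144, 145, 150, 146, 144, 117, 159, 207, 209, 208, 202, 169, 156, 174, 182, 185, 172, 142, 145, 139, 141, 139, 141]
270 [102, 103, 104, 101, 127, 143, 62, 57, 54, 82, 127, 147, 147, 124, 117, 83, 83, 81, 83, 84, 83, 86, 86, 83, 84, 84, 84, 84, 84, 84, 83, 80, 79, 83, 85, 83, 82, 83, 91, 177, 209, 207, 198, 73, 79, 78, 82, 187, 177, 138, 141, 144, 145, 140, 140]
278 [99, 99, 101, 101, 128, 148, 148, 145, 142, 124, 125, 147, 148, 133, 85, 83, 82, 83, 84, 84, 82, 118, 136, 132, 132, 129, 126, 125, 123, 119, 105, 104, 85, 82, 82, 83, 82, 82, 83, 124, 209, 204, 197, 202, 208, 203, 207, 207, 151, 139, 141, 143, 140, 141, 140]
285 [102, 104, 101, 102, 125, 148, 146, 143, 140, 124, 141, 146, 126, 97, 138, 171, 167, 173, 171, 170, 174, 172, 173, 174, 174, 174, 173, 175, 174, 170, 138, 118, 153, 174, 172, 175, 173, 141, 122, 107, 152, 201, 198, 204, 207, 203, 207, 204, 140, 136, 139, 146, 142, 138, 142]
```

jog_arm(plan=[1,-0.04,0,0.002,0,1,-0.045,0,0.002,0,1,-0.045,0,0.002,0,1,-0.045,0,0.002,0,1,-0.045,0,0.002,0,1,-0.045,0,0.004,0,1,-0.008,0,0,0,1,0,0,0,0])

```text
clock: 19.25
ee_pos: [0.4906, -0.1889, 0.1964]
eef_rot: [-2.513, -1.881, 0.001]
ft_force: [0.0, 0.2, 0.2]
gripper_width: 0.0007
finger_force: 0.0
```

Run:
```python
from h import *
s=snap('wrist','w7');f=lambda x,y,z:proj(s,[*(O+x*ex+y*e),z]).round(1).tolist()
go(0,-.168,.06)
print([f(x,y,.109) for x,y in[(-.018,-.111),(.018,-.111),(.018,-.125),(-.018,-.125)]])
m=(s['image'].max(2)<45).astype(np.uint8);m[240:]=0
for c in cv2.findContours(m,0,2)[0]:
  if cv2.contourArea(c)>60: print(cv2.contourArea(c),cv2.boundingRect(c),cv2.minAreaRect(c))
```

```text
disp x,y -0.0014773689124337375 -0.16879324450571065 yaw -16.289002790088478 shift [0.0007 0.0017 0.1367] w 0.00029073725007052413 0.0
[[260.6, 130.3], [305.6, 130.0], [305.4, 147.7], [261.0, 148.0]]
1136.0 (47, 194, 60, 29) ((76.0769271850586, 207.61537170410156), (57.658138275146484, 25.887327194213867), 11.309932708740234)
657.5 (257, 126, 43, 18) ((278.0, 134.5), (17.0, 42.0), 90.0)
```

The block is about 4 mm to −x, consistent with a dispenser angle near 72.5°. Lowering behind the block and starting the push.

jog_arm(plan=[1,0,-0.0025,0.045,0,1,0,0,0.045,0,1,0,0,0.045,0,1,0.012,0,0,0,1,0.012,0,0,0,1,0.01,0,0,0,1,0.01,0,0,0,1,0,0,0,0])

```text
clock: 20.1
ee_pos: [0.5029, -0.1442, 0.0646]
eef_rot: [2.508, 1.886, 0.003]
ft_force: [0.1, -3.4, 2.6]
gripper_width: 0.0005
finger_force: 1.8
```

Run:
```python
from h import *
go(-.004,-.084,.06); print(ctrl.state()['ft_force'])
```

```text
disp x,y -0.0021519286840954942 -0.12357546547052403 yaw -16.099704039410156 shift [ 0.0396 -0.0019  0.0046] w 0.0005357096933917233 1.839096788316965
[ 0.06795881 -3.36212677  2.62356428]
```

jog_arm(plan=[1,0.01,0,0,0,1,0.01,0,0,0,1,0.01,0,0,0,1,0.008,0,0,0,1,0,0,0,0])

```text
clock: 20.6
ee_pos: [0.5141, -0.109, 0.0646]
eef_rot: [2.507, 1.884, 0.004]
ft_force: [2.1, -9.3, 2.2]
gripper_width: 0.0004
finger_force: 3.8
```

jog_arm(plan=[1,0.003,0,0,0,1,0,0,0,0])

```text
clock: 20.8
ee_pos: [0.5144, -0.108, 0.0647]
eef_rot: [2.506, 1.884, 0.002]
ft_force: [-1.1, -19.7, 3.9]
gripper_width: 0.0006
finger_force: 9.4
```

jog_arm(plan=[1,0.002,0,0,0,1,0,0,0,0])

```text
clock: 21.0
ee_pos: [0.5145, -0.1078, 0.0648]
eef_rot: [2.505, 1.884, -0.001]
ft_force: [-6.2, -33.8, 3.1]
gripper_width: 0.0004
finger_force: 16.9
```

jog_arm(plan=[1,-0.0028,0,0,0,1,0,0,-0.045,0,1,0,0,-0.05,0,1,0,0,-0.02,0,1,0,0,0,0,1,0,0,0,0,1,0,0,0,0])

```text
clock: 21.7
ee_pos: [0.5121, -0.1061, 0.1769]
eef_rot: [-2.511, -1.885, 0.001]
ft_force: [-0.2, -0.2, -0.5]
gripper_width: 0.0006
finger_force: 0.0
```

Run:
```python
from h import *
go(-.004,-.168,.06)
for n in('top','wrist'):
  s=snap(n,n+'8');f=lambda x,y,z:proj(s,[*(O+x*ex+y*e),z]).round(1).tolist()
  m=(s['image'].max(2)<45).astype(np.uint8)
  print(n,'exp block',f(-.004,-.115,.109),'stop',f(-.003,-.067,.109))
  for c in cv2.findContours(m,0,2)[0]:
    if cv2.contourArea(c)>25 : print(cv2.contourArea(c),cv2.boundingRect(c))
  x0,y0=map(int,f(0,.07,.01));print('tray c',x0,y0)
  if n=='top': 
    g=cv2.cvtColor(s['image'],cv2.COLOR_RGB2GRAY);print(g[y0-16:y0+17:2,x0-28:x0+29:2])
```

```text
disp x,y -0.0038305897714754913 -0.08438089196143438 yaw -16.202261992090683 shift [-0.0837  0.0003  0.1169] w 0.0005722539643485532 0.0
top exp block [314.4, 201.6] stop [296.8, 196.5]
41.0 (148, 410, 9, 10)
55.5 (309, 400, 8, 19)
267.0 (124, 392, 24, 23)
155.0 (168, 307, 38, 112)
tray c 249 188
[[182 176 178 182 175 220 208 196 187 183 177 174 177 176 180 180 179 181
  176 179 177 179 179 180 181 176 175 102 102]
 [182 186 178 179 182 211 122 171 211 219 208 185 177 173 180 186 178 180
  177 178 178 180 180 180 176 178 146 101 101]
 [176 177 178 169 198 181 168 168 152 133 136 215 220 208 194 183 181 178
  180 178 176 174 172 173 152 166 119 104 101]
 [181 174 149 126 213 149 179 179 178 179 182 167 138 123 172 222 218 205
  184 177 176 177 172 167 123 108 102 104 103]
 [157 128 130 135 216 157 179 178 180 176 210 202 185 180 145 142 121 127
  216 224 209 194 180 183 113 122 103 102 100]
 [158 130 131 160 195 158 178 178 179 191 211 211 209 199 157 159 155 149
  150 141 131 172 223 182  95  98 104 100 101]
 [129 131 129 204 158 241 241 209 197 199 210 211 210 185 158 139 135 153
  
[... 794 characters left out ...]
31 126 115 107 106 114 115 148 178 195 219 211 209
  211 212 200 173 119 108 109 107 109  74  59]
 [125 127 124 124 126 130 124 128 123 124 116 114 112 110 113 118 165 189
  206 212 197 164 101 106 110 107  83  58  60]
 [161 146 134 125 126 127 125 131 122 129 127 121 125 117 115 111 106 112
  112 147 155 141 107 104 104  91  57  57  57]
 [177 175 176 172 163 136 125 126 125 125 125 124 123 123 125 125 126 120
  111 108 113  93  99 101 103 104  74  63  76]]
wrist exp block [281.4, 244.2] stop [282.5, 186.1]
30153.5 (0, 324, 560, 96)
59.0 (71, 286, 29, 6)
452.5 (541, 258, 19, 34)
517.0 (0, 258, 21, 34)
19487.0 (170, 224, 222, 134)
170.5 (273, 88, 29, 12)
1556.5 (451, 0, 109, 21)
tray c 284 23
```

```bash
cat >> h.py <<'E'
def rect(s,z=.005,xs=(-.04,.04),ys=(.0,.15),st=.004):
    hsv=cv2.cvtColor(s['image'],cv2.COLOR_RGB2HSV)
    for y in np.arange(ys[1],ys[0],-st):
        r=''
        for x in np.arange(xs[0],xs[1],st):
            u,v=proj(s,[*(O+x*ex+y*e),z]).round().astype(int)
            r+=f"{hsv[v,u,2]:4d}/{hsv[v,u,1]:<2d}" if 0<=u<560 and 0<=v<420 else '   -   '
        print(f'{y*1000:4.0f}',r)
E
python3 - <<'E'
from h import *
rect(load('top'),st=.006)
rect(load('wrist'),st=.006)
E
```

```text
150  133/12 135/9  131/10 126/4  133/8  135/8  134/11 132/10 181/11 184/12 183/8  183/8  188/12 185/11
 144  130/12 132/10 131/6  130/8  132/10 133/10 134/11 134/11 132/12 169/12 180/10 189/11 181/11 185/12
 138  132/10 133/13 141/9  211/11 168/12 196/9  139/11 165/11 141/13 163/8  203/10 187/11 202/10 182/11
 132  129/6  137/9  219/6  170/6  200/3  174/9  220/5  196/3  219/5  208/2  183/4  215/8  223/7  184/10
 126  131/6  134/13 173/3  243/4  232/2  242/6  225/7  205/9  157/11 170/11 173/10 146/3  226/6  184/10
 120  132/10 119/9  231/4  241/4  242/4  242/5  242/4  209/10 179/11 182/10 179/10 137/9  218/11 190/11
 114  134/8  121/8  184/4  242/3  241/4  242/5  243/5  212/11 181/11 179/9  181/10 154/5  226/6  191/11
 108  130/12 114/9  232/5  241/4  243/5  242/4  242/5  200/11 182/10 181/8  182/13 135/9  216/11 185/12
 102  130/12 112/7  218/7  247/4  244/2  246/4  246/3  225/0  198/12 202/10 203/9  148/5  220/8  178/11
  96  118/9  114/2  237/5  246/4  246/5  246/5  247/5  215/12 212/10 213/11 186/10 135/8  218/11 178/6 
  90  129/14 112/5  222/5  246/4  246/4  247/4  246/3  221/3 
[... 3397 characters left out ...]
 186/21 187/20 187/23 188/23 185/21 186/22 186/22 158/23  93/22 145/7  146/9 
  36  149/3  163/11 187/12 186/12 186/15 185/21 184/19 186/21 187/25 187/23 159/22  92/17 148/7  148/7 
  30  149/3  144/4   99/8   96/0   96/0  156/10 175/12 175/16 170/15 172/18 109/2   99/5   84/3   96/5 
  24  146/3  144/4   99/5  168/5  169/5  186/4  184/4  177/3  174/6  170/5  146/5  104/2   70/4   96/5 
  18  147/7  144/4   97/5  166/5  166/3  185/3  186/3  135/6  135/4  164/3  161/3  165/3   80/3   97/5 
  12  146/3  145/0  138/4  169/3  174/4  112/5   42/12 189/3  137/2  117/2  167/3  166/3  183/4   97/3 
   6  146/3  146/2  140/7  164/3  184/4   35/22  37/14  32/8   37/21  29/9  117/4  168/3  181/1   96/3
```

The first plate lies in the tray (y≈51–81 mm), the slide is home, and the next plate has dropped. Second stroke.

jog_arm(plan=[1,-0.042,0,0,0,1,-0.042,0,0,0,1,0,0,0.04,0,1,0,0,0.04,0,1,0,0,0.033,0,1,0.012,0,0,0,1,0.012,0,0,0,1,0.01,0,0,0,1,0.01,0,0,0,1,0.01,0,0,0,1,0.01,0,0,0,1,0.01,0,0,0,1,0.008,0,0,0,1,0,0,0,0])

```text
clock: 23.2
ee_pos: [0.5138, -0.1083, 0.0662]
eef_rot: [2.507, 1.886, 0.003]
ft_force: [2.8, -9.2, -4.4]
gripper_width: 0.0009
finger_force: 3.8
```

jog_arm(plan=[1,0.002,0,0,0,1,0,0,0,0])

```text
clock: 23.4
ee_pos: [0.514, -0.1078, 0.0663]
eef_rot: [2.507, 1.885, 0.001]
ft_force: [-0.7, -17.9, -4.4]
gripper_width: 0.0004
finger_force: 8.4
```

jog_arm(plan=[1,-0.0005,0,0,0,1,0,0,-0.045,0,1,0,0,-0.05,0,1,0,0,-0.02,0,1,0,0,0,0,1,0,0,0,0,1,0,0,0,0])

```text
clock: 24.1
ee_pos: [0.512, -0.1063, 0.1791]
eef_rot: [-2.511, -1.886, 0.001]
ft_force: [0.1, 0.3, -0.2]
gripper_width: 0.0004
finger_force: 0.0
```

Run:
```python
from h import *
s=snap('wrist','w9');rect(s,ys=(0,.095),st=.006)
m=(s['image'].max(2)<45).astype(np.uint8)[:222]
print([cv2.boundingRect(c) for c in cv2.findContours(m,0,2)[0] if cv2.contourArea(c)>25])
go(0,.1045,.2)
```

```text
95    -      -      -      -      -      -      -      -      -      -      -      -      -      -   
  89  103/7  136/8  172/7  221/2  222/2  222/3  222/3  189/20 188/20 189/23 190/23 117/13 179/6  145/9 
  83  105/5  131/14 173/7  188/20 172/15 171/19 181/21 188/22 189/19 188/22 158/21  93/22 159/5  149/9 
  77  101/13 131/12 221/2  189/22 189/1  190/3  190/1  191/4  140/4  140/5  138/4   94/24 150/7  146/7 
  71  105/7  130/14 188/22 189/23 186/4  188/4   46/11 189/4  165/6  138/6  137/2   92/22 156/8  156/8 
  65  106/10 192/19 187/20 189/22 189/3  189/3   49/10  48/11  42/12  43/12 135/4  113/18 147/7  148/9 
  59  104/2  188/22 188/22 189/23 138/2  146/3  139/4  175/4  139/4  139/2  139/2   91/22 145/7  153/8 
  53  105/10 187/22 187/22 188/20 119/4  123/4  126/4  129/2  134/4  136/4  138/2   93/19 152/7  147/9 
  47  106/7  186/21 186/22 188/23 158/21 157/21 159/21 159/21 157/19 157/19 157/21  92/19 154/7  153/7 
  41  100/8  187/22 187/23 186/22 122/4  137/4  137/4  132/4  136/4  138/2  133/2   93/19 148/9  145/7 
  35  148/3  142/2  190/3  186/3  167/3  136/0  137/4  139/4  137/4  136/2  141/2  108/17 148/7  146/9 
  29  147/0  144/2   99/5   96/0   97/3  165/5  161/6  145/7  139/9  137/6   83/3   63/12  76/3   97/5 
  23  147/3  142/0  100/5  168/3  165/5  180/3  133/2  143/4  169/5  145/4  141/5  121/4   81/6   95/3 
  17  146/3  145/2   82/3  166/5  149/3  135/2  165/5  135/4  141/4  165/5  137/6  152/3  100/3   97/3 
  11  147/2  146/3  139/6  170/3  119/4   82/6   34/8  139/4  138/2  124/4  168/3  169/3  183/4   96/3 
   5  147/5  145/2  139/7  162/2  182/3   36/14  34/15  34/23  36/28  30/9  116/2  165/5  181/1   96/5 
[(274, 88, 27, 13), (450, 0, 110, 21)]
disp x,y -0.003795840215376903 -0.08473406804518974 yaw -16.187524787312437 shift [ 0.1893  0.0031 -0.0212] w 0.0002978923757855855 0.0
```

Both plates are in the tray and the slide is home. Going back to the tray with the fingers partly open.

jog_arm(plan=[0.2,0,0,-0.02,0,0.2,0.04,0.001,0,0,0.2,0.045,0.001,0,0,0.2,0.045,0.001,0,0,0.2,0.045,0.0005,0,0,0.2,0.014,0,0,0,0.2,0,0,0,0,0.2,0,0,0.04,0,0.2,0,0,0.04,0,0.2,0,0,0.04,0,0.2,0,0,0.03,0,0.2,0,0,0,0])

```text
clock: 25.35
ee_pos: [0.566, 0.0721, 0.0461]
eef_rot: [-2.51, -1.882, 0.009]
ft_force: [0.1, -0.7, 0.3]
gripper_width: 0.076
finger_force: 0.0
```

Run:
```python
from h import *
go(0,.1045,.002)
```

```text
disp x,y -0.0010423966426708385 0.10171922939268033 yaw -16.286203724579583 shift [0.0029 0.0013 0.0441] w 0.07601522068704454 0.0
```

Lower, grip slowly and draw it out 75 mm along the bench.

jog_arm(plan=[0.2,0.003,0.001,0.025,0,0.2,0,0,0.018,0,0.2,0,0,0,0,0.3,0,0,0,0,0.34,0,0,0,0,0.36,0,0,0,0,0.38,0,0,0,0,0.4,0,0,0,0,0.43,0,0,0,0], newtons=20)

```text
clock: 26.25
ee_pos: [0.5704, 0.0763, 0.0069]
eef_rot: [2.512, 1.886, 0.0]
ft_force: [0.6, -0.5, 0.9]
gripper_width: 0.0551
finger_force: 0.0
```

Too high (z 7 mm), so no contact. Reopen and lower by 5.5 mm.

jog_arm(plan=[0.2,0,0,0,0,0.2,0,0,0,0,0.2,0,0,0,0,0.2,0,0,0.0035,0,0.2,0,0,0.002,0,0.3,0,0,0,0,0.34,0,0,0,0,0.36,0,0,0,0,0.38,0,0,0,0,0.4,0,0,0,0,0.43,0,0,0,0], newtons=20)

```text
clock: 27.35
ee_pos: [0.5703, 0.0763, 0.0012]
eef_rot: [-2.512, -1.886, 0.0]
ft_force: [-1.6, 0.8, 0.2]
gripper_width: 0.06
finger_force: 19.9
```

jog_arm(plan=[1,0.005,0,-0.0005,0,1,0.01,0,0,0,1,0.015,0,0,0,1,0.015,0,0,0,1,0.015,0,0,0,1,0.01,0,0,0,1,0.005,0,0.0005,0,1,0,0,0,0,0.2,0,0,0,0,0.2,0,0,0,0,0.2,0,0,0,0,0.2,-0.012,0,0,0,0.2,-0.016,0,0,0,0.2,-0.017,0,0,0,0.2,0,0,0,0])

```text
clock: 28.85
ee_pos: [0.5779, 0.1024, 0.0013]
eef_rot: [-2.514, -1.883, 0.001]
ft_force: [0.4, 1.0, 0.2]
gripper_width: 0.0765
finger_force: 0.0
```

Run:
```python
from h import *
go(0,.137,.0015)
s=snap('wrist');rect(s,z=.036,xs=(-.046,.05),ys=(.12,.225),st=.006)
```

```text
disp x,y 0.002027160250554545 0.13417430992697954 yaw -16.343958193476002 shift [ 0.0028 -0.002  -0.0002] w 0.07650659941275548 0.0
 225  139/9  103/7  106/10 101/8  103/7  101/8  102/8  102/8  101/8  118/9  142/9  145/9  139/7  148/9  148/7  144/9 
 219  102/8  103/7  103/10 103/7  104/7  102/8  103/10 106/10 103/7  102/8  142/7  139/6  147/7  142/9  142/7  140/9 
 213  103/5  102/8   99/5  102/8  103/7  102/8  100/8  104/10 101/10 103/10 103/5  108/9  145/9  147/9  146/7  145/9 
 207  145/11 101/8  103/7  117/7  176/23 169/21 156/18 145/14 130/14 102/8  101/5  102/8  143/9  139/6  150/7  147/9 
 201  105/10 103/10 101/8  185/6   79/19 151/24 151/24 149/21 149/21 149/22 150/22 148/22  91/25 213/4  149/7  146/9 
 195  117/9  103/7  103/7  175/22  82/25 148/22 150/22 150/22 149/22 149/21 149/22 149/22  89/23 176/6  150/7  144/9 
 189  140/5  103/7  100/10 174/21  84/24 149/22 149/24 149/24 149/24 147/21 148/21 147/23  89/20 175/6  148/9  144/11
 183  141/5  101/10 103/5  175/23  89/20 197/6  174/23 175/22 173/24 174/22 168/21 147/23  91/22 152/8  147/7  147/7 
 177  135/9   99/5  101/
[... 455 characters left out ...]
36/9  101/10 100/5  217/2  199/4  172/24 172/3   62/8  159/2  123/4  124/4  122/4   90/20 138/7  144/7  146/9 
 147  142/5  101/8  100/5  217/2  217/2  172/22 174/3   34/23  37/14  55/9   46/17 123/2   91/22 139/7  144/9  145/7 
 141   21/12  27/19 102/10 217/4  217/4  207/23  94/14 179/1  179/3  168/3  128/4  107/5   89/20 142/5  138/4   16/16
 135   17/15  25/10 100/8  216/4  217/2  187/10 145/21 162/20 158/21 151/22 146/21 143/21  89/20 142/9  142/7   20/26
 129   24/11  31/25 105/5  207/2  217/4  119/2  107/2   92/0   85/6   86/3   85/6  145/21  94/19 133/8  144/7   24/43
 123   29/18  29/9   96/8  208/4  171/22 172/3  175/4  174/3  174/4  124/2  122/4  146/23  90/23 126/8  145/7   20/51
```

jog_arm(plan=[0.3,0,0,0,0,0.34,0,0,0,0,0.36,0,0,0,0,0.38,0,0,0,0,0.4,0,0,0,0,0.43,0,0,0,0,1,0,0,0,0,1,0,0,0,0], newtons=40)

```text
clock: 29.7
ee_pos: [0.5787, 0.1052, 0.0012]
eef_rot: [-2.512, -1.886, -0.0]
ft_force: [-1.7, -0.0, 0.1]
gripper_width: 0.0596
finger_force: 39.9
```

jog_arm(plan=[1,0,0,-0.005,0,1,0,0,-0.01,0,1,0,0,-0.015,0,1,0,0,0,0])

```text
clock: 30.1
ee_pos: [0.58, 0.1051, 0.0334]
eef_rot: [2.511, 1.885, 0.005]
ft_force: [0.5, -0.4, -2.9]
gripper_width: 0.0592
finger_force: 39.9
```

Run:
```python
from h import *
st=ctrl.state();R=cv2.Rodrigues(st['eef_rot'])[0];print(st['gripper_width'],st['finger_force'],st['ft_force'],(R.T@(np.array([.4755,.3435,.03])-st['ee_pos'])).round(4))
```

```text
0.059219221540847466 39.90040183067322 [ 0.46358508 -0.42288723 -2.91009832] [ 0.1998 -0.1669  0.003 ]
```

jog_arm(plan=[1,0.01,-0.008,-0.01,0,1,0.02,-0.017,-0.005,0,1,0.025,-0.021,0,0,1,0.025,-0.021,0,0,1,0.025,-0.021,0,0,1,0.025,-0.021,0,0,1,0.025,-0.021,0,0,1,0.02,-0.017,0,0,1,0.015,-0.012,0,0,1,0.008,-0.007,0,0,1,0,0,0,0,1,0,0,0.015,0,1,0,0,0.015,0,1,0,0,0.01,0,1,0,0,0,0])

```text
clock: 31.6
ee_pos: [0.4743, 0.3406, 0.0051]
eef_rot: [-2.513, -1.885, 0.004]
ft_force: [-0.1, -0.5, -2.5]
gripper_width: 0.0592
finger_force: 39.9
```

jog_arm(plan=[1,0,0,0.002,0,1,0,0,0.0015,0,1,0,0,0,0])

```text
clock: 31.9
ee_pos: [0.4748, 0.3415, 0.0031]
eef_rot: [2.512, 1.886, 0.001]
ft_force: [-0.3, 0.0, -2.4]
gripper_width: 0.0592
finger_force: 39.9
```

jog_arm(plan=[1,0,0,0.0015,0,1,0,0,0,0,0.25,0,0,0,0,0.25,0,0,0,0,0.25,0,0,0,0,0.25,0,0,0,0,0.25,0,0,-0.02,0,0.25,0,0,-0.04,0,0.25,0,0,-0.05,0,0.25,0,0,-0.05,0,0.25,0,0,-0.03,0,0.25,0,0,0,0,0.25,0,0,0,0])

```text
clock: 33.2
ee_pos: [0.4745, 0.3414, 0.1914]
eef_rot: [2.512, 1.886, 0.001]
ft_force: [0.0, -0.9, -0.3]
gripper_width: 0.0716
finger_force: 0.0
```

Run:
```python
import h
from h import *
s=snap('wrist','w10');h.O=np.array([.4755,.3435]);print(ctrl.state()['ee_pos'],ctrl.state()['ft_force'])
rect(s,z=.036,xs=(-.044,.05),ys=(-.08,.085),st=.006)
```

```text
[0.47414772 0.34125833 0.19043999] [-0.31920299 -0.97195874 -0.66630846]
  85  122/130 125/135 122/132 113/131 117/133 124/134 121/133 118/132 121/133 149/137 172/135 175/137 179/135 173/136 172/133 178/135
  79  124/134 129/134 121/131 116/134 121/131 120/132 114/132 115/135 125/133 128/133 173/136 181/135 185/135 180/136 176/135 180/136
  73  127/135 124/134 121/133 125/131 121/131 117/131 122/132 126/132 121/133 121/131 124/134 183/135 173/137 169/137 177/134 172/135
  67  121/133 119/131 120/132 184/7  178/10 171/15 166/15 160/24 156/31 147/49 139/73 129/93 164/118 177/135 179/137 174/136
  61  120/132 121/135 122/132 123/23 205/21 206/21 204/21 205/20 179/21 141/22 141/24 140/22 191/4  178/135 174/135 175/136
  55  121/135 125/135 130/131 126/22 204/20 205/20 204/21 204/21 141/22 141/24 141/22 141/22 208/6  176/136 178/135 179/135
  49  121/131 124/134 121/135 126/24 205/22 204/21 205/22 204/20 158/23 141/22 140/20 140/22 148/3  181/135 186/137 184/137
  43  123/131 125/131 119/137 127/24 204/21 204/8  204/9  204/20 139/22 141/25 141/22 139/24 175/3  174/136 187/136 182/135
  37
[... 1800 characters left out ...]
0/26  97/18 105/22 176/107 171/137 173/134 166/135
 -53  167/137 170/137 186/41 110/25 107/19 108/21 109/21 109/23 109/26 108/21 108/21 107/24 174/130 176/135 170/135 169/136
 -59  172/138 175/137 166/80 162/76 174/50 175/51 183/26 185/23 186/22 192/20 193/16 198/9  173/134 173/137 170/135 172/136
 -65  166/137 169/134 152/138 149/135 148/136 152/134 145/132 147/135 153/133 151/135 148/134 170/135 170/137 167/136 173/134 181/135
 -71  170/135 170/134 165/133 171/134 154/134 165/134 162/135 161/135 153/138 155/135 151/132 169/134 171/136 172/135 181/134 173/137
 -77  174/133 166/135 167/136 168/137 167/136 171/136 167/136 169/136 168/135 165/136 176/135 173/134 164/134 161/131 165/134 167/137
```

Tray upright on the mat, surrounded by brown, with both plates inside, and the arm is clear. Handing in.

```bash
python3 -c "
from plant import ctrl
print(ctrl.finish_job())"
```

```text
the job is handed in; nothing more can be done
None
```

I handed the job in at about 33 s: the tray stands upright on the brown mat with two plates in it, as the last camera reading showed. Both strokes reached the stop with the slide back home after each; I did not re-measure the speaker, screwdriver or screw tub, but nothing was moved near them.

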